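# Swap the relay at the back of the test deck

## Robot

A 6-joint arm with a two-finger parallel gripper is mounted at the origin on the work surface. World frame = base frame: x ahead of the robot, y to its left, z up, the work surface at z = 0. Lengths are in m, angles in degrees, forces in N, time in s.
With the tool pointing down it reaches from about 0.4 to 0.825 m from the base axis. Payload 7 kg.
Tool frame: the origin (TCP) lies midway between the tips of the shut fingers; the grasp point (between the pads) lies 19 mm behind it; y points along the fingers, z is the direction in which the jaws open and shut, and the axes are right-handed (so a half turn about y gives the same grasp; the last joint's range is limited). The gripper opens to 88 mm and grips with 3 to 60 N. Pads are 19 mm wide; open, the fingers measure 130 mm over their backs; the gripper's body (78 mm by 193 mm) begins 47 mm behind the grasp point.
Start: joints at [88.47, 20.546, 0.682, 0, -70.136, -16.507], TCP at [0.209, 0.642, 0.227] pointing down, gripper open.
Joint ranges: [-176.03, 176.03], [-82.01, 121.73], [-58.28, 71.71], [-173.87, 95.51], [-174.79, -0.11], [-173.66, 173.66]. Speed limits (degrees/s): [136.94, 136.94, 172.46, 180, 180, 180].

## Interface

Orientations are given as [roll, pitch, yaw] about the fixed x, y, z axes, in that order (R = Rz(yaw) Ry(pitch) Rx(roll)).
In Python, from plant import ctrl gives the robot as it stands.
- The arm moves only by the tool step_arm, never from a script. Its argument "rows" is a list that holds one entry, the list of rows, each a list of 7 numbers: the gripper command: -1 is shut, 1 is fully open, values between are in proportion, then the shift along the world's x, y, z in cm, then the turn, a rotation vector about the world's x, y, z in degrees. In form: [[[fingers, tx, ty, tz, rx, ry, rz], ...]]. A call has 1 to 12 rows; each row shifts and turns the commanded pose from where the row before left it; what a row does not reach is not made up. A row lasts 1/8 s, in which the tool goes at most 62.5 mm and 10.7 degrees, less where a joint would pass 70% of its speed; a pose out of reach is approached as far as the arm can. A call is refused whole if a number of a shift passes 6.25 or a number of a turn 10.7, either way. A call with a gripper value outside its range is refused whole. The fingers move at their own pace and stop on an object; the grip force is fixed at half the most. Time passes only in rows, so rows that do not move let the fingers close. It gives the time, the measured TCP pose, the force and the opening at its end, in the units of the state.
- ctrl.get_obs(): the state, without advancing time (a new reading comes with each control period).
- ctrl.snapshot(name): name is "side" or "top" or "wrist"; returns the picture (420x560x3 uint8, blue, green, red); there is no depth.
- ctrl.camera_params(name): a dict with "vertical_fov" (degrees; the focal length in pixels is half the picture's height over the tangent of half this angle, whatever the lens; pixels are square), "cx", "cy" (the principal point, pixels), "rvec" (rotation vector, rad) and "tvec" (3), from world to camera coordinates, as OpenCV has them. Camera axes: x right, y down, z forward; pixel columns grow to the right and rows downward; lengths in m; the calibration is good to about 2 mm. A picture is of the moment at which its call begins: read the wrist's pose just before it. camera_params takes no time and is no camera call; for the wrist camera it gives the pose at the moment of the call.
- ctrl.close_job(): hands the job in, once; it reports no verdict.
The state is a dict: "clock": time; "joint_pos": joint angles; "qvel": joint speeds; "tau": joint torques, N m; "tool_pos": TCP position; "orientation": TCP orientation; "force": force on the tool from outside, world axes, zero at the start; "moment": the same for the moment, N m; "opening": finger opening in m.
Only numpy, scipy, OpenCV 4.12 (cv2) and the standard library are available. Lean on these libraries where they do the work, as an engineer would, in place of code of your own. Each camera call takes 0.05 s, during which the arm holds its last target. There are 200 camera calls.

## Task

The relay at the back of the aluminium test deck has failed. Move the capacitor and the transformer in front of it into the shallow oblong side tray; once both stand there put the failed relay in the square reject tray, set the spare relay squarely on the emptied relay base, and stand the capacitor and the transformer back in the middle of their own pads (capacitor round, transformer square). Keep everything upright, and leave the little brass plug at the front of the deck where it stands.

Things in the scene. Friction and masses are not known exactly. Their poses are not given: they have to be found in the camera images.
- capacitor: Loose round aluminium capacitor can, upright, 56 mm diameter, plain wall 94 mm high, 100 mm over the two small brass terminals on its black top; 0.2 to 0.45 kg. Origin: centre of its underside, z up. At the start it stands on pad_round.
- transformer: Loose upright potted transformer block, dark steel, 52 x 52 mm and 84 mm high, 88 mm over the four small terminals on top; 0.3 to 0.65 kg. Origin: centre of its underside, x and y along its sides, z up. At the start it stands on pad_square.
- relay_old: The failed relay: loose block, clear cover on a black base, copper coil inside, 30 mm (its x) x 44 mm (its y) x 36 mm high, 0.07 kg. Origin: centre of its underside, z up. It starts on the socket at the back of the deck, about 20 mm behind the capacitor and the transformer, which are too tall to let a gripper down to it.
- relay_new: The spare relay, the same in shape and size as relay_old (30 mm in x, 44 mm in y, 36 mm high); at the start it stands alone on the green mat between the robot and the deck. Origin: centre of its underside, z up.
- pad_round: Fixed round black rubber pad on the deck, 70 mm diameter, 3 mm thick: the capacitor's place. Origin: centre of its underside, on the deck's top 12 mm above the table; upper face 3 mm above the origin. pad_round and pad_square lie side by side, 100 mm apart, in either order.
- pad_square: Fixed square black rubber pad on the deck, 66 x 66 mm, 3 mm thick: the transformer's place. Origin: centre of its underside, upper face 3 mm above it; axes parallel to those of the deck.
- socket: Fixed flat brown relay base with flush brass strips at the back of the deck, 44 mm (x) x 60 mm (y) x 3 mm; the relay stands on it, its x along this x (either way round). Origin: centre of its underside, 12 mm above the table; upper face 3 mm above the origin. Same axes as the deck: +x to its back, away from the robot. The pads' centres lie 63 mm in -x and 50 mm to either side.
- side_tray: Fixed shallow grey oblong tray, the side area for capacitor and transformer: 230 mm (its x) x 140 mm (its y) outside, rim 10 mm high, wall and floor 4 mm thick. Origin: centre of its underside. It lies to the left or right of the deck and nearer the robot.
- reject_tray: Fixed shallow grey square tray for the failed relay, 150 x 150 mm outside, rim 18 mm high, wall and floor 4 mm thick. Origin: centre of its underside. It lies on the other side from side_tray.
- plug: Small loose round brass plug at the front of the deck, 26 mm diameter, 24 mm high; to be left alone. Origin: centre of its underside. The deck is a fixed aluminium plate 170 mm (x) x 200 mm (y) x 12 mm; its centre lies 45 mm in -x of the socket. Two fixed round connectors 26 mm wide, 12 mm high stand in its rear corners, 23 mm in +x and 80 mm in +/-y of the socket.
There are look-alikes about, which are no part of the job. What is shaped like the relay_old but blue, pink or turquoise is not meant.

How it is judged:
By the outcome, as a careful person would: the job done as asked, in the order asked, and still so for the second after the job is handed in, with the robot touching nothing.
It also fails if it takes over 138 s, if anything falls off the work surface, if the arm or the gripper's body presses on something with over 40 N, if the wrist force passes 120 N, or if a joint passes its speed limit or range.

## Working session

There is one attempt and no reset: what is moved stays moved. The work goes in short steps, Python scripts to look and compute and a tool call to move; the robot and the scene stay as the last step left them, time stands still between calls to the robot, and variables do not carry over. Pictures are saved under pics/ and viewed, about 12 in all and at most 16, crops included, and the job is handed in when it is done.

Besides the shell and the picture viewer there is one more tool, called after "Call:" as name(argument=value, ...) on one line, values as JSON. step_arm: Moves the arm, as the interface text tells. Its arguments: {"type":"object","properties":{"rows":{"type":"array"}},"required":["rows"]}

```bash
mkdir -p pics; ls
python3 - <<'E'
from plant import ctrl
import cv2
print(ctrl.get_obs())
for n in ("top","side","wrist"):
    print(n,ctrl.camera_params(n)); cv2.imwrite(f"pics/{n}0.png",ctrl.snapshot(n))
E
```

```text
pics
{'clock': 0.0, 'joint_pos': array([ 8.84701861e+01,  2.05921081e+01,  6.33674489e-01, -1.98808757e-02,
       -7.01339670e+01, -1.65056148e+01]), 'qvel': array([ 0.01382083,  0.03410439,  0.00843638,  0.15107689,  0.08440063,
       -0.12013321]), 'tau': array([ 1.23243894e-04, -5.82721746e+01,  2.93056011e+01,  6.99725524e+00,
        6.95747993e-03, -1.54233867e-04]), 'tool_pos': array([0.20887371, 0.64136669, 0.22561507]), 'orientation': array([-8.99060968e+01,  8.33539269e-03,  1.61957807e+02]), 'force': array([ 0.09161088,  0.72318382, -0.4558905 ]), 'moment': array([-0.04546702, -0.00151124,  0.0067832 ]), 'opening': 0.08757618370969802}
top {'vertical_fov': 51.17690139471449, 'cx': 273.20322515795203, 'cy': 213.2103963830626, 'rvec': array([ 2.1301639 , -2.15500997,  0.18642528]), 'tvec': array([0.00628051, 0.61709176, 0.97721261])}
side {'vertical_fov': 45.881454597111926, 'cx': 284.6570684852512, 'cy': 215.6847882547594, 'rvec': array([ 2.26543757, -0.94839656,  0.36427343]), 'tvec': array([-0.43083049,  0.35436396,  0.70000281])}
wrist {'vertical_fov': 69.05973363505288, 'cx': 277.14288893799016, 'cy': 210.56994458341853, 'rvec': array([-1.73932378,  2.39583522,  0.32967971]), 'tvec': array([ 0.67396503, -0.03298695,  0.39065234])}
```

View pics/top0.png

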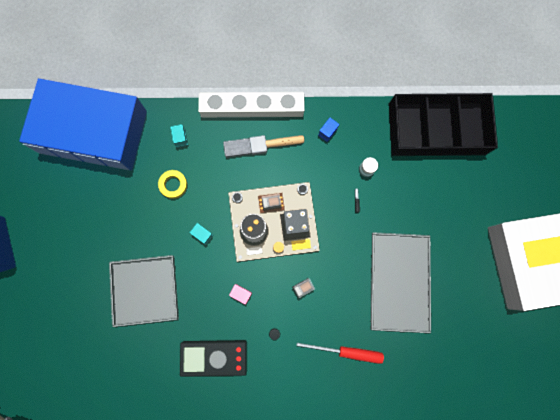

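View pics/side0.png

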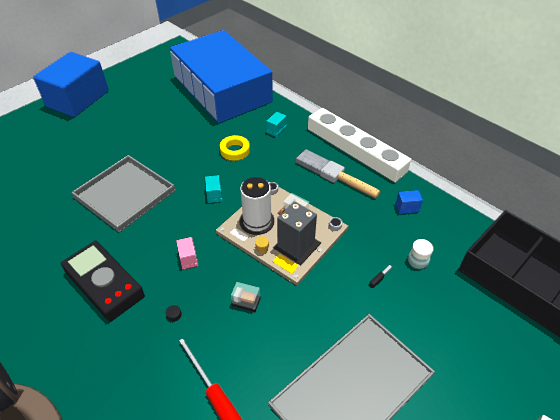

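Top picture, relay candidates: on the socket (271,202) is relay_old, and the clear/copper one on the mat (304,288) is relay_new. The look-alikes are turquoise (201,234) and (178,134), pink (240,294) and blue (328,129). The capacitor is at (254,228), transformer (295,222), plug (279,248), side tray (401,283) and reject tray (144,291). I'll check this in a close crop.

```bash
cat > h.py <<'E'
import numpy as np, cv2
from plant import ctrl
def cam(n):
    p=ctrl.camera_params(n); f=210/np.tan(np.radians(p["vertical_fov"]/2))
    K=np.array([[f,0,p["cx"]],[0,f,p["cy"]],[0,0,1]]); R=cv2.Rodrigues(p["rvec"])[0]
    return K,R,np.array(p["tvec"])
def ray(c,px,z):
    K,R,t=c; d=R.T@np.linalg.inv(K)@np.array([*px,1.]); o=-R.T@t
    return o+d*(z-o[2])/d[2]
def proj(c,P):
    K,R,t=c; q=K@(R@np.asarray(P,float)+t); return q[:2]/q[2]
E
python3 - <<'E'
from h import *
im=cv2.imread("pics/top0.png")
cv2.imwrite("pics/crop.png",cv2.resize(im[175:310,225:325],None,fx=5,fy=5,interpolation=cv2.INTER_CUBIC)[:,:]) if 0 else cv2.imwrite("pics/crop.png",cv2.resize(im[180:300,225:325],None,fx=5,fy=5,interpolation=cv2.INTER_CUBIC))
c=cam("top")
for n,px,z in [("deckFL",(238,261),.012),("deckFR",(319,251),.012),("deckBL",(229,192),.012),("deckBR",(309,183),.012),
 ("cap",(254,228),.112),("trafo",(295,222),.1),("relnew",(304,288),.036),("relold",(271,202),.05),("plug",(279,248),.036),
 ("sBL",(373,233),.01),("sBR",(431,234),.01),("sFL",(372,331),.01),("sFR",(430,333),.01),
 ("rBL",(110,261),.018),("rBR",(174,257),.018),("rFL",(113,326),.018),("rFR",(178,321),.018)]:
    print(n,ray(c,px,z).round(4))
E
```

```text
deckFL [0.5087 0.084  0.012 ]
deckFR [ 0.5303 -0.1101  0.012 ]
deckBL [0.677  0.1061 0.012 ]
deckBR [ 0.6977 -0.0904  0.012 ]
cap [0.5747 0.0423 0.112 ]
trafo [ 0.5887 -0.0484  0.1   ]
relnew [ 0.4434 -0.0701  0.036 ]
relold [0.6439 0.004  0.05  ]
plug [ 0.5366 -0.0136  0.036 ]
sBL [ 0.5725 -0.2426  0.01  ]
sBR [ 0.5685 -0.3835  0.01  ]
sFL [ 0.3421 -0.2289  0.01  ]
sFR [ 0.3358 -0.3647  0.01  ]
rBL [0.512 0.386 0.018]
rBR [0.5196 0.2353 0.018 ]
rFL [0.3623 0.3721 0.018 ]
rFR [0.3716 0.2225 0.018 ]
```

View pics/crop.png

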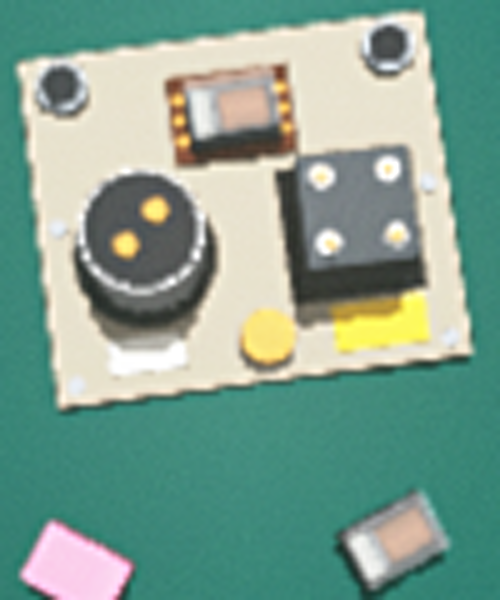

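Crop: the choice holds. relay_old (235,110 in the crop) has the copper coil and stands on the brown base, and relay_new (393,540) is the same kind, yawed about 30°. The deck measures 168 x 196 mm with yaw about 6.5°. Next I move above the deck for a closer look.

Call:
step_arm(rows=[[[1,2.2,-4,0.7,0,0,1.5],[1,2.2,-4,0.7,0,0,1.5],[1,2.2,-4,0.7,0,0,1.5],[1,2.2,-4,0.7,0,0,1.5],[1,2.2,-4,0.7,0,0,1.5],[1,2.2,-4,0.7,0,0,1.5],[1,2.2,-4,0.7,0,0,1.5],[1,2.2,-4,0.7,0,0,1.5],[1,2.2,-4,0.7,0,0,1.5],[1,2.2,-4,0.7,0,0,1.5],[1,2.2,-4,0.7,0,0,1.5],[1,2.2,-4,0.7,0,0,1.5]]])

```text
clock: 1.65
tool_pos: [0.4734, 0.1603, 0.3108]
orientation: [-90.0, 0.0, -180.0]
force: [0.4, 0.4, -0.5]
opening: 0.0875
```

Call:
step_arm(rows=[[[1,1.5,-4,0.5,0,0,1.5],[1,1.5,-4,0.5,0,0,1.5],[1,1.5,-4,0.5,0,0,1.5],[1,1.5,-4,0,0,0,2],[1,0,0,0,0,0,0],[1,0,0,0,0,0,0]]])

```text
clock: 2.4
tool_pos: [0.5328, 0.0017, 0.3253]
orientation: [-90.0, -0.0, -173.6]
force: [0.9, 0.0, -0.5]
opening: 0.0873
```

Run:
```python
from h import *
o=ctrl.get_obs(); print(o["tool_pos"].round(4),o["orientation"].round(2),o["joint_pos"].round(1),o["clock"],o["force"].round(1))
c=cam("wrist"); np.savez("w1.npz",K=c[0],R=c[1],t=c[2]); cv2.imwrite("pics/w1.png",ctrl.snapshot("wrist"))
print("campos",(-c[1].T@c[2]).round(3))
th=np.radians(6.5); ct=np.array([.6034,-.0026])
for s in [(-.085,.1),(-.085,-.1),(.085,.1),(.085,-.1)]:
    p=ct+np.array([[np.cos(th),-np.sin(th)],[np.sin(th),np.cos(th)]])@s; print(proj(c,[*p,.012]).round(1))
```

```text
[0.5328 0.0017 0.3253] [-9.001e+01 -3.000e-02 -1.736e+02] [ 21.3   4.2  -7.7  -0.  -78.1  75.1] 2.4 [ 0.9  0.  -0.5]
campos [0.607 0.009 0.483]
[220.7 183.7]
[348.5 183.5]
[214.4  65.1]
[355.9  64.9]
```

View pics/w1.png

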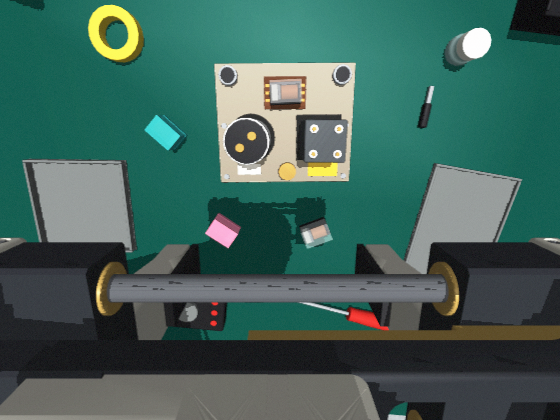

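Wrist view: the deck corners at (217,65), (355,64), (350,182) and (221,182) match the prediction to about 2 px. The cap is at (247,140), transformer (325,141) and relay_new (316,233). I'll take one enlarged crop to refine these.

Run:
```python
import cv2
im=cv2.imread("pics/w1.png")[55:255,205:365]
cv2.imwrite("pics/w1c.png",cv2.resize(im[:150],None,fx=5,fy=4,interpolation=cv2.INTER_CUBIC) if 0 else cv2.resize(im[:130],None,fx=4.5,fy=4.5,interpolation=cv2.INTER_CUBIC))
```

```text
(no output)
```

View pics/w1c.png

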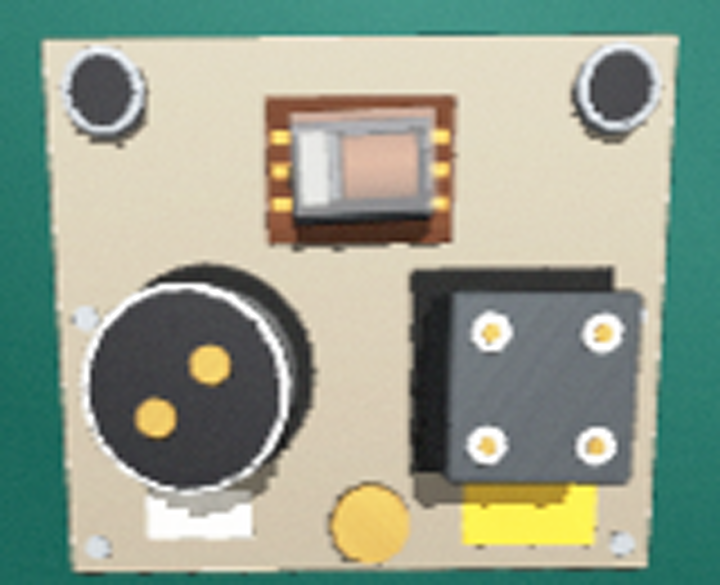

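Run:
```python
from h import *
d=np.load("w1.npz"); c=(d["K"],d["R"],d["t"]); ct=cam("top")
q=lambda u,v:((u+.5)/4.5-.5+205,(v+.5)/4.5-.5+55)
tq=lambda u,v:((u+.5)/5-.5+225,(v+.5)/5-.5+180)
P=lambda *a:np.array([ray(c,q(u,v),z) for u,v,z in a])
def fit(name,p,model):
    m=np.array(model); a=p[:,:2]-p[:,:2].mean(0); b=m-m.mean(0)
    th=np.arctan2((b[:,0]*a[:,1]-b[:,1]*a[:,0]).sum(),(b*a).sum()); Rm=np.array([[np.cos(th),-np.sin(th)],[np.sin(th),np.cos(th)]])
    o=p[:,:2].mean(0)-Rm@m.mean(0); print(name,o.round(4),"yaw",np.degrees(th).round(2),"res mm",(1e3*(p[:,:2]-o-m@Rm.T)).round(1).tolist()); return o,Rm
o,R=fit("deck",P((42,40,.012),(679,36,.012),(74,571,.012),(647,567,.012)),[(.085,.1),(.085,-.1),(-.085,.1),(-.085,-.1)])
for n,s in [("socket",(.045,0)),("padL",(-.018,.05)),("padR",(-.018,-.05))]: print(n,(o+R@s).round(4), "via top-px",)
fit("socket",P((265,96,.015),(456,96,.015),(270,243,.015),(452,243,.015)),[(.022,.03),(.022,-.03),(-.022,.03),(-.022,-.03)])
print("padsq BL corner",P((411,269,.015)), "pred",(o+R@(-.018+.033,-.05+.033)).round(4))
print("cap",P((187,388,.109)),ray(ct,tq(143,232),.109))
fit("trafo",P((449,291,.099),(642,292,.099),(446,480,.099),(633,483,.099)),[(.026,.026),(.026,-.026),(-.026,.026),(-.026,-.026)])
print("trafo term",P((544,389.5,.1025)),ray(ct,tq(359,208),.099))
fit("relold front/back top",P((293,125,.051),(436,125,.051),(291,212,.051),(436,212,.051)),[(.015,.022),(.015,-.022),(-.015,.022),(-.015,-.022)])
print("relnew w",ray(c,(316.,231.),.036))
```

```text
deck [ 0.6066 -0.002 ] yaw 6.79 res mm [[-0.7, -0.2], [-0.9, 0.0], [0.8, -0.5], [0.7, 0.7]]
socket [0.6513 0.0033] via top-px
padL [0.5828 0.0455] via top-px
padR [ 0.5946 -0.0538] via top-px
socket [0.6513 0.0033] yaw 6.63 res mm [[0.1, 0.2], [-0.1, 0.1], [0.2, -0.7], [-0.1, 0.4]]
padsq BL corner [[ 0.62334632 -0.01647945  0.015     ]] pred [ 0.6235 -0.0171]
cap [[0.58336461 0.04404641 0.109     ]] [0.57953683 0.04414458 0.109     ]
trafo [ 0.5935 -0.0515] yaw 6.41 res mm [[-0.6, 0.1], [-0.9, 0.3], [1.1, -0.1], [0.3, -0.3]]
trafo term [[ 0.59335886 -0.05139518  0.1025    ]] [ 0.59057945 -0.05159422  0.099     ]
relold front/back top [0.6484 0.0029] yaw 6.34 res mm [[-2.9, -1.5], [-3.1, 0.7], [3.0, -0.1], [3.0, 0.8]]
relnew w [ 0.45477987 -0.06841948  0.036     ]
```

Call:
step_arm(rows=[[[0.64,1.25,1.05,-3,0,0,0],[0.64,1.25,1.05,-3,0,0,0],[0.64,1.25,1.05,-3,0,0,0],[0.64,1.25,1.05,-3,0,0,0],[0.64,0,0,-3,0,0,0],[0.64,0,0,-3,0,0,0],[0.64,0,0,0,0,0,0],[0.64,0,0,0,0,0,0]]])

```text
clock: 3.45
tool_pos: [0.5836, 0.0446, 0.1469]
orientation: [-90.0, 0.1, -173.5]
force: [0.4, 0.8, -0.1]
opening: 0.0717
```

Call:
step_arm(rows=[[[0.64,0,0,-2.0,0,0,0],[0.64,0,0,-2.0,0,0,0],[0.64,0,0,-2.0,0,0,0],[0.64,0,0,-1.7,0,0,0],[0.64,0,0,-1.0,0,0,0],[0.64,0,0,0,0,0,0],[0.64,0,0,0,0,0,0]]])

```text
clock: 4.32
tool_pos: [0.5836, 0.044, 0.0593]
orientation: [-90.0, 0.1, -173.5]
force: [-0.4, -0.2, -0.3]
opening: 0.0717
```

Call:
step_arm(rows=[[[-1,0,0,0,0,0,0],[-1,0,0,0,0,0,0],[-1,0,0,0,0,0,0],[-1,0,0,0,0,0,0],[-1,0,0,0,0,0,0],[-1,0,0,0,0,0,0]]])

```text
clock: 5.08
tool_pos: [0.5834, 0.0441, 0.059]
orientation: [-90.0, 0.0, -173.5]
force: [-0.0, 2.0, 4.9]
opening: 0.0558
```

Run:
```python
from h import *
o=ctrl.get_obs();print(o["opening"],o["force"])
cv2.imwrite("pics/s1.png",cv2.resize(ctrl.snapshot("side")[140:320,180:400],None,fx=3,fy=3))
```

```text
0.05575594591706748 [-0.02847393  2.04712469  4.91748799]
```

View pics/s1.png

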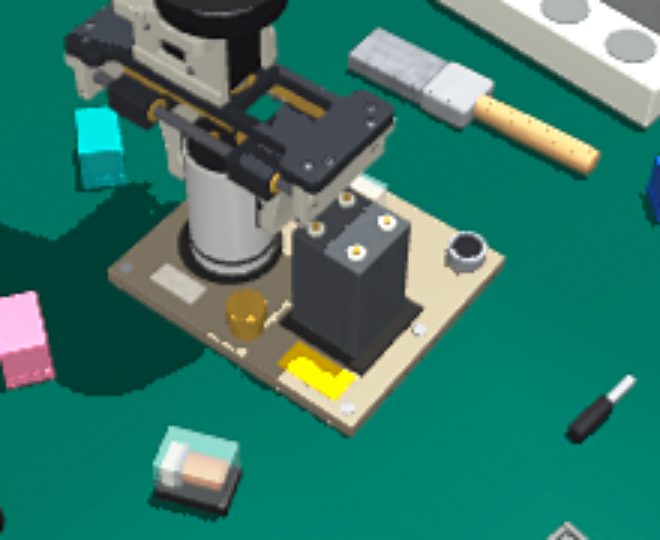

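The side crop shows the fingers square on the can (235,190), clear of the transformer (350,260). The opening of 55.8 mm matches the can's 56 mm. I carry it to the side tray.

Call:
step_arm(rows=[[[-1,0,0,0.5,0,0,0],[-1,0,0,1.5,0,0,0],[-1,0,0,2.5,0,0,0],[-1,0,0,2.5,0,0,0],[-1,0,0,2.5,0,0,0],[-1,0,0,2.0,0,0,0],[-1,0,0,0.5,0,0,0],[-1,-0.3,-1,0,0,0,0],[-1,-0.5,-2,0,0,0,0],[-1,-0.6,-3,0,0,0,0],[-1,-0.6,-3,0,0,0,0],[-1,-0.6,-3,0,0,0,0]]])

```text
clock: 6.62
tool_pos: [0.5556, -0.0784, 0.1776]
orientation: [-90.0, -0.1, -173.6]
force: [0.4, 0.0, -3.2]
opening: 0.0557
```

Call:
step_arm(rows=[[[-1,-0.6,-3,0,0,0,0],[-1,-0.6,-3,0,0,0,0],[-1,-0.6,-3,0,0,0,0],[-1,-0.6,-3,0,0,0,0],[-1,-0.6,-3,0,0,0,0],[-1,-0.6,-3,0,0,0,0],[-1,-0.6,-3,0,0,0,0],[-1,-0.5,-1.5,0,0,0,0],[-1,0,-0.4,-1,0,0,0],[-1,0,0,-2,0,0,0],[-1,0,0,-2,0,0,0],[-1,0,0,-2,0,0,0]]])

```text
clock: 8.12
tool_pos: [0.5095, -0.3046, 0.1071]
orientation: [-90.0, -0.0, -173.5]
force: [0.2, -0.5, -3.7]
opening: 0.0553
```

Call:
step_arm(rows=[[[-1,0,0,-2,0,0,0],[-1,0,0,-1.5,0,0,0],[-1,0,0,-1,0,0,0],[-1,0,0,-0.5,0,0,0],[-1,0,0,0,0,0,0]]])

```text
clock: 8.75
tool_pos: [0.5101, -0.3052, 0.0585]
orientation: [-90.0, -0.0, -173.5]
force: [0.6, -0.1, -2.5]
opening: 0.0556
```

Call:
step_arm(rows=[[[-1,0,0,-0.5,0,0,0],[-1,0,0,-0.3,0,0,0],[-1,0,0,-0.15,0,0,0],[-1,0,0,-0.1,0,0,0],[-1,0,0,0,0,0,0]]])

```text
clock: 9.38
tool_pos: [0.5101, -0.3052, 0.0481]
orientation: [-90.0, 0.0, -173.5]
force: [0.4, 0.1, -4.1]
opening: 0.0556
```

Call:
step_arm(rows=[[[-1,0,0,-0.1,0,0,0],[-1,0,0,-0.1,0,0,0],[-1,0,0,0,0,0,0]]])

```text
clock: 9.75
tool_pos: [0.5102, -0.3052, 0.048]
orientation: [-90.0, 0.0, -173.5]
force: [-5.8, 5.3, 12.3]
opening: 0.0557
```

Call:
step_arm(rows=[[[0.64,0,0,0,0,0,0],[0.64,0,0,0,0,0,0],[0.64,0,0,0,0,0,0],[0.64,0,0,2,0,0,0],[0.64,0,0,3,0,0,0],[0.64,0,0,4,0,0,0],[0.64,0,0,4,0,0,0],[0.64,1,3,0,0,0,0],[0.64,1.3,4,0,0,0,0],[0.64,1.3,4,0,0,0,0],[0.64,1.3,4,0,0,0,0],[0.64,1.3,4,0,0,0,0]]])

```text
clock: 11.25
tool_pos: [0.5723, -0.1139, 0.176]
orientation: [-90.0, -0.0, -173.5]
force: [1.0, -0.6, -0.6]
opening: 0.0716
```

Call:
step_arm(rows=[[[0.64,1.3,4,0,0,0,0],[0.64,0.85,2.35,0,0,0,0],[0.64,0,0,0,0,0,0],[0.64,0,0,-2,0,0,0],[0.64,0,0,-2,0,0,0]]])

```text
clock: 11.88
tool_pos: [0.5933, -0.0524, 0.1357]
orientation: [-90.0, 0.0, -173.6]
force: [-0.4, 0.1, -0.7]
opening: 0.072
```

Run:
```python
from h import *
o=ctrl.get_obs();print(o["tool_pos"])
cv2.imwrite("pics/s2.png",ctrl.snapshot("side"))
```

```text
[ 0.593314   -0.0523732   0.13566013]
```

View pics/s2.png

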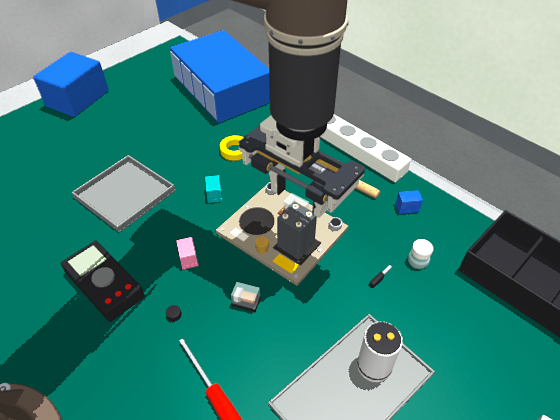

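The can stands upright in the tray at (379,350), and the gripper is over the transformer at (296,225). I descend and grip.

Call:
step_arm(rows=[[[0.64,0,0.05,-2,0,0,0],[0.64,0,0,-2,0,0,0],[0.64,0,0,-2,0,0,0],[0.64,0,0,-1.5,0,0,0],[0.64,0,0,-1,0,0,0],[0.64,0,0,0,0,0,0],[-1,0,0,0,0,0,0],[-1,0,0,0,0,0,0],[-1,0,0,0,0,0,0],[-1,0,0,0,0,0,0],[-1,0,0,0,0,0,0],[-1,0,0,0,0,0,0]]])

```text
clock: 13.42
tool_pos: [0.5939, -0.051, 0.0517]
orientation: [-90.0, 0.1, -173.5]
force: [-1.2, 0.3, 5.3]
opening: 0.0517
```

Call:
step_arm(rows=[[[-1,0,0,0.5,0,0,0],[-1,0,0,1.5,0,0,0],[-1,0,0,2.5,0,0,0],[-1,0,0,2.5,0,0,0],[-1,0,0,2.5,0,0,0],[-1,0,0,1.5,0,0,0],[-1,-0.4,-0.5,0,0,0,0],[-1,-1.2,-1.5,0,0,0,0],[-1,-2,-2.7,0,0,0,0],[-1,-2,-2.7,0,0,0,0],[-1,-2,-2.7,0,0,0,0],[-1,-2,-2.7,0,0,0,0]]])

```text
clock: 14.92
tool_pos: [0.495, -0.1805, 0.1598]
orientation: [-90.0, -0.1, -173.6]
force: [0.2, 0.3, -3.8]
opening: 0.0518
```

Call:
step_arm(rows=[[[-1,-2,-2.7,0,0,0,0],[-1,-2,-2.7,0,0,0,0],[-1,-2,-2.7,0,0,0,0],[-1,-1.8,-2.5,0,0,0,0],[-1,-0.8,-1.2,0,0,0,0],[-1,-0.2,-0.3,0,0,0,0],[-1,0,0,-2,0,0,0],[-1,0,0,-2.5,0,0,0],[-1,0,0,-2.5,0,0,0],[-1,0,0,-2,0,0,0],[-1,0,0,-1.5,0,0,0],[-1,0,0,-0.5,0,0,0]]])

```text
clock: 16.42
tool_pos: [0.4092, -0.2999, 0.0502]
orientation: [-90.0, -0.1, -173.5]
force: [0.2, 0.1, -4.0]
opening: 0.0516
```

Call:
step_arm(rows=[[[-1,0,0,-0.5,0,0,0],[-1,0,0,-0.3,0,0,0],[-1,0,0,-0.2,0,0,0],[-1,0,0,-0.1,0,0,0],[-1,0,0,-0.1,0,0,0],[-1,0,0,0,0,0,0]]])

```text
clock: 17.18
tool_pos: [0.4097, -0.3003, 0.0406]
orientation: [-90.0, 0.0, -173.5]
force: [-5.2, 4.3, 12.1]
opening: 0.052
```

Call:
step_arm(rows=[[[0.6,0,0,0,0,0,0],[0.6,0,0,0,0,0,0],[0.6,0,0,0,0,0,0],[0.6,0,0,2,0,0,0],[0.6,0,0,3,0,0,0],[0.6,0,0,4,0,0,0],[0.6,0,0,4,0,0,0],[0.6,2,2.5,0,0,0,0],[0.6,3,4,0,0,0,0],[0.6,3,4,0,0,0,0],[0.6,3,4,0,0,0,0],[0.6,3,4,0,0,0,0]]])

```text
clock: 18.68
tool_pos: [0.5504, -0.1138, 0.1691]
orientation: [-90.0, 0.0, -173.5]
force: [1.0, -0.3, 0.7]
opening: 0.0701
```

Call:
step_arm(rows=[[[0.6,0,0,0,0,0,0],[0.6,0,0,0,0,0,0]]])

```text
clock: 18.92
tool_pos: [0.5492, -0.1151, 0.1687]
orientation: [-90.0, -0.1, -173.5]
force: [0.5, 0.3, 0.4]
opening: 0.0701
```

Run:
```python
from h import *
o=ctrl.get_obs();print(o["tool_pos"])
c=cam("wrist"); np.savez("w2.npz",K=c[0],R=c[1],t=c[2]); cv2.imwrite("pics/w2.png",ctrl.snapshot("wrist"))
th=np.radians(6.6);R=np.array([[np.cos(th),-np.sin(th)],[np.sin(th),np.cos(th)]])
for s in [(.022,.03),(.022,-.03),(-.022,.03),(-.022,-.03)]: print(proj(c,[*(np.array([.6513,.0033])+R@s),.015]).round(1))
print(proj(c,[.41,-.3,.088]),proj(c,[.51,-.305,.1]))
```

```text
[ 0.54919957 -0.11507353  0.16865813]
[129.5  53.8]
[194.3  53.7]
[135.6 104. ]
[197.8 103.9]
[451.34294634 376.70091288] [497.20572123 291.83085506]
```

View pics/w2.png

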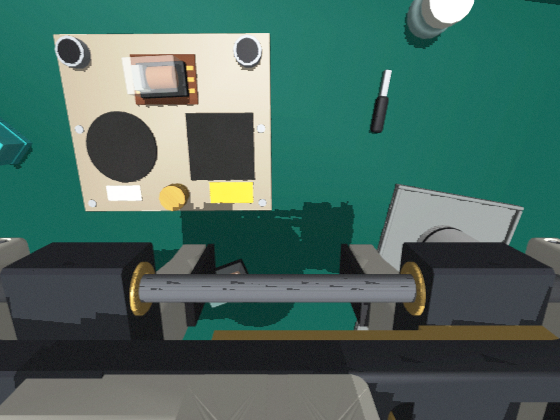

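Both pads are now empty, and the socket at (133–198, 54–104) falls exactly where predicted. relay_old stands on it and the can is in the tray. Next I grasp relay_old.

Call:
step_arm(rows=[[[0.6,2,2.3,0,0,0,0],[0.6,3,3.5,-2,0,0,0],[0.6,3,3.5,-2,0,0,0],[0.6,1.8,2,-2,0,0,0],[0.6,0.4,0.5,-1,0,0,0],[0.6,0,0,-2,0,0,0],[0.6,0,0,-2,0,0,0],[0.6,0,0,-1.5,0,0,0],[0.6,0,0,-1.5,0,0,0],[0.6,0,0,-0.8,0,0,0],[0.6,0,0,0,0,0,0]]])

```text
clock: 20.35
tool_pos: [0.6512, 0.0027, 0.0206]
orientation: [-90.0, -0.1, -173.5]
force: [-0.9, -0.4, -0.9]
opening: 0.0702
```

Call:
step_arm(rows=[[[-1,0,0,0,0,0,0],[-1,0,0,0,0,0,0],[-1,0,0,0,0,0,0],[-1,0,0,0,0,0,0],[-1,0,0,0,0,0,0],[-1,0,0,0,0,0,0],[-1,0,0,0,0,0,0]]])

```text
clock: 21.22
tool_pos: [0.6517, 0.0029, 0.0215]
orientation: [-90.0, 0.0, -173.5]
force: [-1.6, 0.7, 5.5]
opening: 0.0441
```

Run:
```python
from h import *
d=np.load("w2.npz"); c=(d["K"],d["R"],d["t"])
print("round",ray(c,(121.5,146.5),.015),"sq",ray(c,(220.7,146.8),.015))
th=np.radians(6.6);R=np.array([[np.cos(th),-np.sin(th)],[np.sin(th),np.cos(th)]])
for s in (.05,-.05): print(np.array([.6513,.0033])+R@(-.063,s))
```

```text
round [0.58385691 0.04510133 0.015     ] sq [ 0.59482965 -0.05358223  0.015     ]
[0.58297066 0.0457276 ]
[ 0.59446437 -0.05360968]
```

Call:
step_arm(rows=[[[-1,0,0,0.7,0,0,0],[-1,0,0,2,0,0,0],[-1,0,0,3,0,0,0],[-1,-0.7,1,2.3,0,0,0],[-1,-1.4,2,0,0,0,0],[-1,-2.1,3,0,0,0,0],[-1,-2.1,3,0,0,0,0],[-1,-2.1,3,0,0,0,0],[-1,-2.1,3,0,0,0,0],[-1,-2.1,3,0,0,0,0],[-1,-2.1,3,0,0,0,0],[-1,-2.1,3,0,0,0,0]]])

```text
clock: 22.72
tool_pos: [0.4826, 0.2435, 0.1011]
orientation: [-90.0, -0.0, -173.5]
force: [-0.3, 0.6, -1.1]
opening: 0.0438
```

Call:
step_arm(rows=[[[-1,-2.1,3,0,0,0,0],[-1,-1.7,2.5,0,0,0,0],[-1,-0.5,0.6,0,0,0,0],[-1,0,0,-2,0,0,0],[-1,0,0,-2.5,0,0,0],[-1,0,0,-2,0,0,0],[-1,0,0,-1.2,0,0,0],[-1,0,0,-0.7,0,0,0],[-1,0,0,-0.4,0,0,0],[-1,0,0,-0.2,0,0,0],[-1,0,0,0,0,0,0]]])

```text
clock: 24.1
tool_pos: [0.4406, 0.304, 0.0113]
orientation: [-90.0, 0.0, -173.5]
force: [0.2, 0.1, -0.6]
opening: 0.044
```

Call:
step_arm(rows=[[[-1,0,0,-0.1,0,0,0],[-1,0,0,-0.05,0,0,0],[-1,0,0,0,0,0,0]]])

```text
clock: 24.48
tool_pos: [0.4407, 0.3041, 0.0105]
orientation: [-90.0, 0.0, -173.5]
force: [-2.4, -1.6, 6.5]
opening: 0.0438
```

Call:
step_arm(rows=[[[0.6,0,0,0.1,0,0,0],[0.6,0,0,0,0,0,0],[0.6,0,0,0,0,0,0],[0.6,0,0,3,0,0,0],[0.6,0,0,4,0,0,0],[0.6,0,0,5,0,0,0],[0.6,-0.2,-3,3,0,0,0],[0.6,-0.3,-5,3,0,0,0],[0.6,-0.3,-5,3,0,0,0],[0.6,-0.3,-5,3,0,0,0],[0.6,-0.3,-5,0,0,0,0],[0.6,-0.3,-5,0,0,0,0]]])

```text
clock: 25.98
tool_pos: [0.4232, 0.0224, 0.2511]
orientation: [-90.0, 0.1, -173.5]
force: [1.2, 0.1, -0.5]
opening: 0.0703
```

Call:
step_arm(rows=[[[0.6,-0.3,-5,0,0,0,0],[0.6,0,-4.3,0,0,0,0],[0.6,0,0,0,0,0,0],[0.6,0,0,0,0,0,0]]])

```text
clock: 26.48
tool_pos: [0.4204, -0.0692, 0.2505]
orientation: [-90.0, -0.0, -173.6]
force: [0.0, 0.3, -0.1]
opening: 0.0701
```

Run:
```python
from h import *
o=ctrl.get_obs();print(o["tool_pos"],o["joint_pos"].round(1))
c=cam("wrist"); np.savez("w3.npz",K=c[0],R=c[1],t=c[2]); im=ctrl.snapshot("wrist"); cv2.imwrite("pics/w3.png",im)
p=proj(c,[.4548,-.0684,.036]);print(p)
u,v=int(p[0])-50,int(p[1])-45
cr=cv2.resize(im[v:v+75,u:u+100],None,fx=5,fy=5,interpolation=cv2.INTER_CUBIC); print(u,v)
s=cv2.resize(ctrl.snapshot("side"),(500,375))
cv2.imwrite("pics/w3c.png",np.vstack([cr,s[:225]]))
```

```text
[ 0.42041572 -0.06920445  0.2504742 ] [ 17.4  -4.9 -26.3  -0.  -68.5  79. ]
[279.14586569 158.56643734]
229 113
```

View pics/w3c.png

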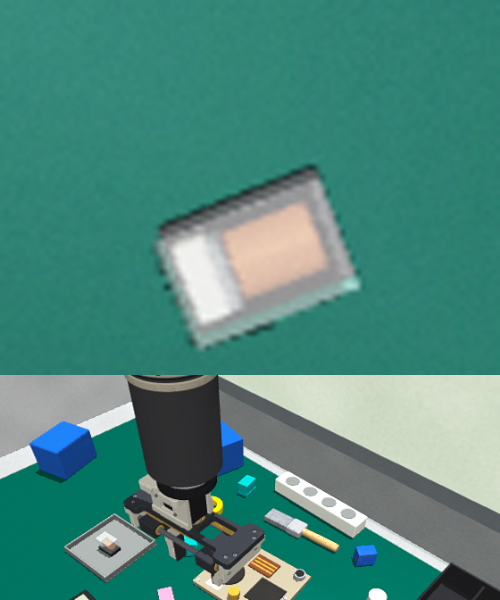

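Run:
```python
from h import *
d=np.load("w3.npz"); c=(d["K"],d["R"],d["t"])
q=lambda u,v:((u+.5)/5-.5+229,(v+.5)/5-.5+113)
p=np.array([ray(c,q(u,v),.036) for u,v in [(161,240),(319,178),(200,348),(360,289)]])[:,:2]
print(p.round(4),p.mean(0).round(4))
e=lambda a,b:(np.linalg.norm(a-b).round(4),np.degrees(np.arctan2(*(a-b)[::-1])).round(1))
print(e(p[0],p[1]),e(p[2],p[3]),e(p[0],p[2]),e(p[1],p[3]))
b=np.array([ray(c,q(u,v),0) for u,v in [(158,229),(315,166)]])[:,:2]; print("base back edge",b.round(4),e(b[0],b[1]))
m=b.mean(0); t=np.radians(e(b[0],b[1])[1]-90); print("centre from base",m-.015*np.array([np.cos(t),np.sin(t)]))
```

```text
[[ 0.4499 -0.0466]
 [ 0.4688 -0.0828]
 [ 0.4246 -0.0587]
 [ 0.4435 -0.0961]] [ 0.4467 -0.0711]
(np.float64(0.0409), np.float64(117.6)) (np.float64(0.0419), np.float64(116.8)) (np.float64(0.0281), np.float64(25.7)) (np.float64(0.0286), np.float64(27.7))
base back edge [[ 0.4484 -0.0441]
 [ 0.4693 -0.0834]] (np.float64(0.0446), np.float64(118.0))
centre from base [ 0.44562637 -0.07078998]
```

relay_old stands in the reject tray, lower crop at (108,545). relay_new is measured at (0.446, -0.071), yaw 27.5°, with its top about 42 x 28 mm as expected. I descend on it.

Call:
step_arm(rows=[[[0.6,0.6,-0.05,-3,0,0,4.2],[0.6,0.5,-0.05,-4,0,0,4.2],[0.6,0.5,-0.1,-4,0,0,4.2],[0.6,0.5,0,-4,0,0,4.2],[0.6,0.5,0,-3,0,0,4.2],[0.6,0,0,-2,0,0,0],[0.6,0,0,-2,0,0,0],[0.6,0,0,-1.3,0,0,0],[0.6,0,0,-0.7,0,0,0],[0.6,0,0,-0.3,0,0,0],[0.6,0,0,0,0,0,0]]])

```text
clock: 27.95
tool_pos: [0.4468, -0.0711, 0.0078]
orientation: [-90.0, 0.0, -152.5]
force: [-0.5, -0.6, 0.2]
opening: 0.0703
```

Call:
step_arm(rows=[[[-1,0,0,0,0,0,0],[-1,0,0,0,0,0,0],[-1,0,0,0,0,0,0],[-1,0,0,0,0,0,0],[-1,0,0,0,0,0,0],[-1,0,0,0,0,0,0],[-1,0,0,0,0,0,0]]])

```text
clock: 28.82
tool_pos: [0.4466, -0.0712, 0.0077]
orientation: [-90.0, 0.0, -152.5]
force: [-0.6, -0.4, 6.5]
opening: 0.0439
```

Call:
step_arm(rows=[[[-1,0,0,0.7,0,0,0],[-1,0,0,2,0,0,0],[-1,0,0,3,0,0,0],[-1,0.8,0.25,3,0,0,-2.1],[-1,1.6,0.6,1.3,0,0,-2.1],[-1,2.6,1,0,0,0,-2.1],[-1,2.6,1,0,0,0,-2.1],[-1,2.6,1,0,0,0,-2.1],[-1,2.6,1,0,0,0,-2.1],[-1,2.6,1,0,0,0,-2.1],[-1,2.6,0.9,0,0,0,-2.1],[-1,1.7,0.5,0,0,0,-2.1]]])

```text
clock: 30.32
tool_pos: [0.6443, 0.0017, 0.1073]
orientation: [-90.0, -0.0, -171.5]
force: [-0.5, -0.3, -1.7]
opening: 0.0441
```

Call:
step_arm(rows=[[[-1,0.8,0.2,0,0,0,-2],[-1,0,0,-2,0,0,0],[-1,0,0,-2.5,0,0,0],[-1,0,0,-2,0,0,0],[-1,0,0,-1,0,0,0],[-1,0,0,0,0,0,0],[-1,0,0,0,0,0,0]]])

```text
clock: 31.2
tool_pos: [0.652, 0.0033, 0.0335]
orientation: [-90.0, 0.1, -173.4]
force: [0.2, -0.2, -0.8]
opening: 0.0439
```

Call:
step_arm(rows=[[[-1,-0.05,0,-0.5,0,0,0],[-1,0,0,-0.3,0,0,0],[-1,0,0,-0.2,0,0,0],[-1,0,0,-0.1,0,0,0],[-1,0,0,-0.1,0,0,0],[-1,0,0,0,0,0,0]]])

```text
clock: 31.95
tool_pos: [0.651, 0.0033, 0.0228]
orientation: [-90.0, 0.0, -173.4]
force: [-7.6, 1.1, 17.2]
opening: 0.044
```

Call:
step_arm(rows=[[[0.6,0,0,0.1,0,0,0],[0.6,0,0,0,0,0,0],[0.6,0,0,0,0,0,0],[0.6,0,0,3,0,0,0],[0.6,0,0,4,0,0,0],[0.6,0,0,5,0,0,0],[0.6,-3,-2,3,0,0,0],[0.6,-4,-2,4,0,0,0],[0.6,-3,-2,3,0,0,0],[0.6,0,0,0,0,0,0],[0.6,0,0,0,0,0,0]]])

```text
clock: 33.33
tool_pos: [0.551, -0.0566, 0.2413]
orientation: [-90.0, 0.0, -173.5]
force: [0.0, 0.2, -0.1]
opening: 0.0697
```

Run:
```python
from h import *
o=ctrl.get_obs();print(o["tool_pos"],o["orientation"])
c=cam("wrist"); np.savez("w4.npz",K=c[0],R=c[1],t=c[2]); im=ctrl.snapshot("wrist"); cv2.imwrite("pics/w4.png",im)
p=proj(c,[.6513,.0033,.03]);print(p)
u,v=int(p[0])-40,max(int(p[1])-35,0)
cr=cv2.resize(im[v:v+65,u:u+80],None,fx=7,fy=7,interpolation=cv2.INTER_CUBIC); print(u,v)
cv2.imwrite("pics/w4c.png",cr)
```

```text
[ 0.55097464 -0.05659389  0.24131948] [-9.00215865e+01  1.14282453e-02 -1.73455516e+02]
[234.28595784  94.70455224]
194 59
```

View pics/w4c.png

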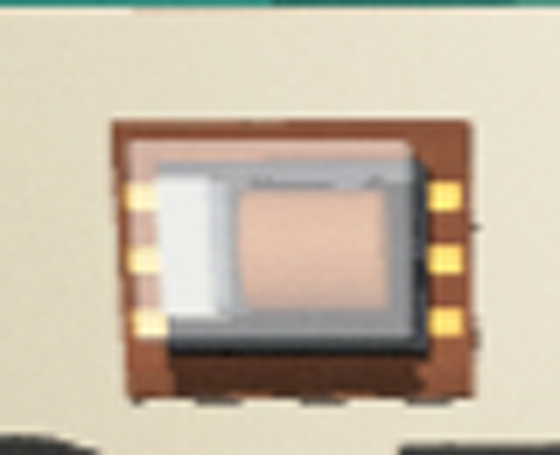

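Front gap is 7.0 mm and right gap 7.8 mm, against nominal 7 and 8 mm, and the edges are parallel, so relay_new sits squarely on the base. Next I fetch the capacitor.

Call:
step_arm(rows=[[[0.64,-0.5,-2.9,0,0,0,0],[0.64,-0.7,-4,0,0,0,0],[0.64,-0.7,-4,-1,0,0,0],[0.64,-0.7,-4,-1,0,0,0],[0.64,-0.7,-4,-2,0,0,0],[0.64,-0.6,-4,-2,0,0,0],[0.64,-0.2,-2,0,0,0,0],[0.64,0,0,0,0,0,0],[0.64,0,0,-3,0,0,0],[0.64,0,0,-3,0,0,0],[0.64,0,0,-3,0,0,0],[0.64,0,0,-2,0,0,0]]])

```text
clock: 34.88
tool_pos: [0.5105, -0.3044, 0.0706]
orientation: [-90.0, -0.0, -173.4]
force: [0.1, -0.0, -0.1]
opening: 0.0717
```

Call:
step_arm(rows=[[[0.64,0,0,-1.5,0,0,0],[0.64,0,0,-0.8,0,0,0],[0.64,0,0,0,0,0,0],[-1,0,0,0,0,0,0],[-1,0,0,0,0,0,0],[-1,0,0,0,0,0,0],[-1,0,0,0,0,0,0],[-1,0,0,0,0,0,0],[-1,0,0,0,0,0,0]]])

```text
clock: 36.0
tool_pos: [0.5104, -0.3058, 0.0492]
orientation: [-90.0, 0.0, -173.4]
force: [-0.8, 2.1, 6.4]
opening: 0.0556
```

Call:
step_arm(rows=[[[-1,0,0,0.5,0,0,0],[-1,0,0,1.5,0,0,0],[-1,0,0,2.5,0,0,0],[-1,0,0,2.5,0,0,0],[-1,0,0.5,1,0,0,0],[-1,0.3,1.5,0,0,0,0],[-1,0.5,2.5,0,0,0,0],[-1,0.7,3,0,0,0,0],[-1,0.7,3,0,0,0,0],[-1,0.7,3,0,0,0,0],[-1,0.7,3,0,0,0,0],[-1,0.7,3,0,0,0,0]]])

```text
clock: 37.5
tool_pos: [0.5522, -0.1087, 0.1273]
orientation: [-90.0, -0.1, -173.4]
force: [-0.4, -0.1, -3.0]
opening: 0.0558
```

Call:
step_arm(rows=[[[-1,0.7,3,0,0,0,0],[-1,0.7,3,0,0,0,0],[-1,0.7,3,0,0,0,0],[-1,0.7,3,0,0,0,0],[-1,0.6,2,0,0,0,0],[-1,0.3,1,0,0,0,0],[-1,0,0.6,0,0,0,0],[-1,0,0,-1.5,0,0,0],[-1,0,0,-2,0,0,0],[-1,0,0,-1.5,0,0,0],[-1,0,0,-0.8,0,0,0],[-1,0,0,0,0,0,0]]])

```text
clock: 39.0
tool_pos: [0.5897, 0.0449, 0.0699]
orientation: [-90.0, -0.1, -173.5]
force: [0.7, 0.1, -3.4]
opening: 0.0554
```

Call:
step_arm(rows=[[[-1,-0.4,0.05,0,0,0,0],[-1,-0.2,0,-0.4,0,0,0],[-1,0,0,-0.3,0,0,0],[-1,0,0,-0.2,0,0,0],[-1,0,0,-0.1,0,0,0],[-1,0,0,-0.1,0,0,0],[-1,0,0,0,0,0,0]]])

```text
clock: 39.88
tool_pos: [0.5841, 0.0458, 0.0603]
orientation: [-90.0, 0.0, -173.4]
force: [-2.9, 0.3, 5.2]
opening: 0.056
```

Call:
step_arm(rows=[[[0.64,0,0,0,0,0,0],[0.64,0,0,0,0,0,0],[0.64,0,0,0,0,0,0],[0.64,0,0,2,0,0,0],[0.64,0,0,3,0,0,0],[0.64,0,0,4,0,0,0],[0.64,0,0,3,0,0,0],[0.64,-1.4,-2.6,0,0,0,0],[0.64,-2,-4,0,0,0,0],[0.64,-2,-4,0,0,0,0],[0.64,-2,-4,0,0,0,0],[0.64,-2,-4,0,0,0,0]]])

```text
clock: 41.38
tool_pos: [0.4882, -0.1418, 0.1788]
orientation: [-90.0, -0.1, -173.4]
force: [0.1, 0.0, -0.8]
opening: 0.0719
```

Call:
step_arm(rows=[[[0.64,-2,-4,0,0,0,0],[0.64,-2,-4,0,0,0,0],[0.64,-2,-4,0,0,0,0],[0.64,-1.6,-3,0,0,0,0],[0.64,-0.4,-1,0,0,0,0],[0.64,0,0,0,0,0,0],[0.64,0,0,-3,0,0,0],[0.64,0,0,0,0,0,0]]])

```text
clock: 42.38
tool_pos: [0.4088, -0.2989, 0.1478]
orientation: [-90.1, -0.2, -173.4]
force: [-0.4, 0.5, -0.0]
opening: 0.0718
```

Call:
step_arm(rows=[[[0.64,0.05,-0.1,-2,0,0,0],[0.64,0,0,-3,0,0,0],[0.64,0,0,-2.5,0,0,0],[0.64,0,0,-2,0,0,0],[0.64,0,0,-1,0,0,0],[0.64,0,0,0,0,0,0],[-1,0,0,0,0,0,0],[-1,0,0,0,0,0,0],[-1,0,0,0,0,0,0],[-1,0,0,0,0,0,0],[-1,0,0,0,0,0,0],[-1,0,0,0,0,0,0]]])

```text
clock: 43.88
tool_pos: [0.4108, -0.3012, 0.0452]
orientation: [-90.0, 0.0, -173.4]
force: [-0.3, 3.2, 6.3]
opening: 0.052
```

Call:
step_arm(rows=[[[-1,0,0,0.5,0,0,0],[-1,0,0,1.5,0,0,0],[-1,0,0,2.5,0,0,0],[-1,0,0,2.5,0,0,0],[-1,0.3,0.4,2,0,0,0],[-1,1.2,1.6,0,0,0,0],[-1,2,2.7,0,0,0,0],[-1,2,2.7,0,0,0,0],[-1,2,2.7,0,0,0,0],[-1,2,2.7,0,0,0,0],[-1,2,2.7,0,0,0,0],[-1,2,2.7,0,0,0,0]]])

```text
clock: 45.38
tool_pos: [0.5458, -0.1183, 0.1353]
orientation: [-90.0, 0.0, -173.4]
force: [0.6, -1.3, -5.2]
opening: 0.0517
```

Call:
step_arm(rows=[[[-1,2,2.7,0,0,0,0],[-1,1.8,2.4,0,0,0,0],[-1,0.9,1.2,0,0,0,0],[-1,0.3,0.3,0,0,0,0],[-1,0,0,0,0,0,0]]])

```text
clock: 46.0
tool_pos: [0.5951, -0.0535, 0.1344]
orientation: [-90.0, -0.0, -173.4]
force: [0.4, -0.3, -4.8]
opening: 0.0521
```

Run:
```python
from h import *
print(ctrl.get_obs()["tool_pos"])
cv2.imwrite("pics/s3.png",cv2.resize(ctrl.snapshot("side")[120:320,180:400],None,fx=3,fy=3))
```

```text
[ 0.59509711 -0.05350154  0.13442676]
```

View pics/s3.png

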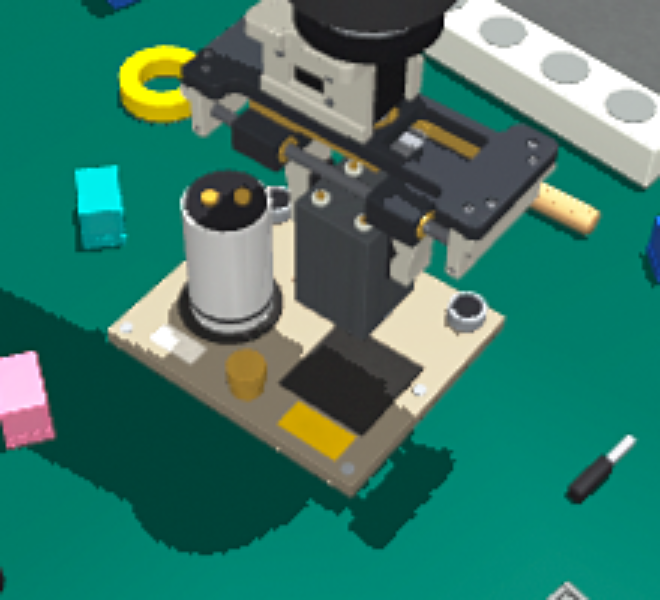

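The capacitor stands upright and centred on its round pad (230,250). The plug (245,375) is unmoved, and the transformer hangs straight above its pad. I lower it.

Call:
step_arm(rows=[[[-1,0.1,0,-1.5,0,0,0],[-1,0,0,-2,0,0,0],[-1,0,0,-2,0,0,0],[-1,0,0,-1,0,0,0],[-1,0,0,-0.5,0,0,0],[-1,0,0,-0.4,0,0,0],[-1,0,0,-0.2,0,0,0],[-1,0,0,-0.1,0,0,0],[-1,0,0,0,0,0,0]]])

```text
clock: 47.18
tool_pos: [0.5966, -0.0532, 0.0578]
orientation: [-90.0, 0.0, -173.4]
force: [-0.5, 0.1, -4.4]
opening: 0.0519
```

Call:
step_arm(rows=[[[-1,-0.05,0,-0.1,0,0,0],[-1,0,-0.02,-0.1,0,0,0],[-1,0,0,-0.05,0,0,0],[-1,0,0,0,0,0,0]]])

```text
clock: 47.68
tool_pos: [0.5961, -0.0532, 0.0563]
orientation: [-90.0, 0.0, -173.4]
force: [-4.8, 1.9, 6.0]
opening: 0.0516
```

Contact. I release to a moderate opening, rise and look.

Call:
step_arm(rows=[[[0.55,0,0,0,0,0,0],[0.55,0,0,0,0,0,0],[0.55,0,0,0,0,0,0],[0.55,0,0,2,0,0,0],[0.55,0,0,3,0,0,0],[0.55,0,0,4,0,0,0],[0.55,-1,1,4,0,0,0],[0.55,-2.5,2,4,0,0,0],[0.55,-2.5,2,4,0,0,0],[0.55,0,0,4,0,0,0],[0.55,0,0,0,0,0,0],[0.55,0,0,0,0,0,0]]])

```text
clock: 49.18
tool_pos: [0.5358, -0.0034, 0.3047]
orientation: [-90.0, -0.0, -173.4]
force: [0.6, -0.5, 0.3]
opening: 0.0678
```

Run:
```python
from h import *
o=ctrl.get_obs();print(o["tool_pos"],o["orientation"])
c=cam("wrist"); np.savez("w5.npz",K=c[0],R=c[1],t=c[2]); im=ctrl.snapshot("wrist"); cv2.imwrite("pics/w5.png",im)
p=proj(c,[.6066,-.002,.012]);print(p)
u,v=int(p[0])-80,max(int(p[1])-66,0)
cr=cv2.resize(im[v:v+132,u:u+160],None,fx=4.5,fy=4.5,interpolation=cv2.INTER_CUBIC); print(u,v)
cv2.imwrite("pics/w5c.png",cr)
```

```text
[ 0.5357649  -0.00336492  0.30470412] [-9.00190697e+01 -8.80093613e-03 -1.73443289e+02]
[281.47856318 126.92451915]
201 60
```

View pics/w5c.png

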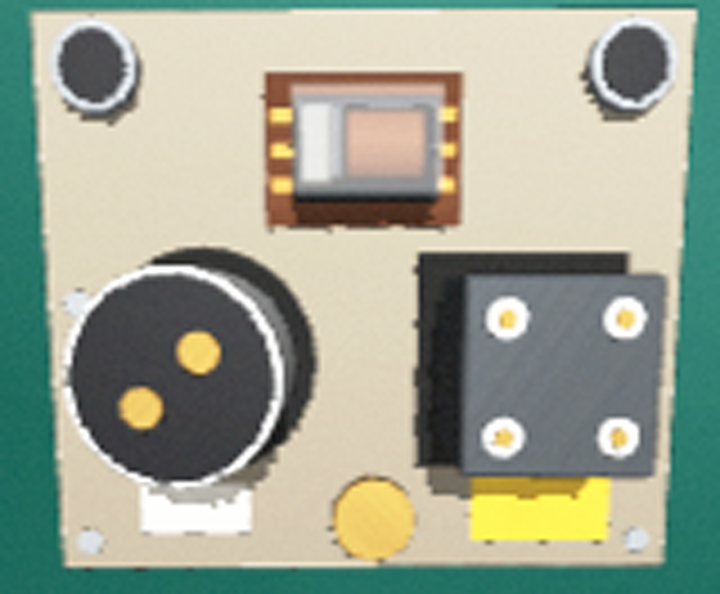

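Run:
```python
from h import *
d=np.load("w5.npz"); c=(d["K"],d["R"],d["t"])
q=lambda u,v:((u+.5)/4.5-.5+201,(v+.5)/4.5-.5+60)
r=lambda u,v,z:ray(c,q(u,v),z)[:2]
D=np.mean([r(*x,.012) for x in [(31,12),(696,11),(66,567),(664,566)]],0); th=np.radians(6.6);R=np.array([[np.cos(th),-np.sin(th)],[np.sin(th),np.cos(th)]])
print("deck",D)
loc=lambda p:(1e3*(R.T@(p-D))).round(1)
print("cap",loc(r(176,375,.109)),"want -18,50");print("trafo",loc(r(563,378.5,.1025)),"want -18,-50")
print("trafo edge yaw",[np.degrees(np.arctan2(*(r(*a,.1025)-r(*b,.1025))[::-1])).round(1)-90 for a,b in [((507,319),(625,319)),((502,438),(618,438))]])
print("sq BL",loc(r(418,253,.015)),"want 15,-17"); print("plug",loc(r(373,518,.036)))
d=np.load("w1.npz"); c=(d["K"],d["R"],d["t"]); q=lambda u,v:((u+.5)/4.5-.5+205,(v+.5)/4.5-.5+55)
D=np.array([.6066,-.002]); print("plug before",loc(r(370,523,.036)))
```

```text
deck [ 0.60638478 -0.0021402 ]
cap [-16.5  48.7] want -18,50
trafo [-17.8 -49.8] want -18,-50
trafo edge yaw [np.float64(6.599999999999994), np.float64(6.599999999999994)]
sq BL [ 15.2 -16.6] want 15,-17
plug [-64.4  -2.6]
plug before [-64.7  -2.8]
```

```bash
python3 -c "
from plant import ctrl
print(ctrl.get_obs()['clock'],ctrl.close_job())"
```

```text
the job is handed in; nothing more can be done
49.225 None
```

The relay is swapped and the job is handed in at 49.2 s of the 138 s allowed; no verdict was reported. I moved the capacitor and then the transformer to the side tray, and put the failed relay upright in the reject tray. I set the spare on the relay base, then stood the capacitor and the transformer back on their own pads.

Last checks, from the wrist camera unless noted:

| Item | Result |
|---|---|
| Spare relay | gaps of 7.0 mm and 7.8 mm to the base edges (nominal 7 and 8 mm), sides parallel |
| Capacitor | upright, about 2 mm off its pad centre |
| Transformer | within 0.3 mm of its pad centre, yaw equal to the deck's (6.6°) |
| Plug | same place to within 0.3 mm, no contact |
| Failed relay | upright in the reject tray in the side camera picture taken after release |

The one disagreement was early on: the top camera put things about 3 mm nearer the robot (smaller x) than the wrist camera. I used the wrist camera, and its later views agreed with each other. No check failed.

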